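# Load a culture dish into the bench incubator and latch its push-push tray

## Robot

A 6-joint arm with a two-finger parallel gripper is mounted at the origin on the work surface; the furniture and walls round the work are solid. World frame = base frame: x ahead of the robot, y to its left, z up, the work surface at z = 0. Lengths are in m, angles in rad, forces in N, time in s.
With the tool pointing down it reaches from about 0.275 to 0.825 m from the base axis. Payload 4.9 kg.
Tool frame: the origin (TCP) lies on the centre line of the jaws, within the pads' length; the fingertips stand 17 mm ahead of it and the grasp point (between the pads) lies 2 mm behind it (ctrl.tcp_to_tips is the distance from the TCP to the fingertips, in m); z points along the fingers, y is the line along which they close (so a half turn about z gives the same grasp; the last joint's range is limited). The gripper opens to 85 mm and grips with 20 to 120 N. Pads are 22 mm wide; open, the fingers measure 114 mm over their backs; the gripper's body (76 mm by 85 mm) begins 54 mm behind the grasp point. The pads swing forward as they close: fully open they stand 13 mm farther back than shut.
Start: joints at [-1.469, 0.326, -0.193, 1.052, 0, 1.437], TCP at [0.129, -0.535, 0.248] pointing down, gripper open.
Joint ranges: [-2.65, 2.65], [-0.97, 1.79], [-1.3, 1.35], [-1.93, 2.1], [-1.47, 1.37], [-3.14, 3.14]. Speed limits (rad/s): [2.57, 2.57, 3.14, 3.14, 3.14, 3.14].

## Interface

Orientations are given as a rotation vector (axis times angle).
In Python, from cell import ctrl gives the robot as it stands. Calls block until the motion is done:
- ctrl.movep(position, orientation): joint-space move of the TCP to a pose.
- ctrl.move_l(position, velocity=0.15, rot=None, until_force=None): straight line of the TCP; rot=None keeps the orientation; velocity is the mean speed in m/s. With until_force (N) it stops when the force on the tool has changed by that much, and returns True; else False.
- ctrl.set_joints(angles): joint-space move.
- ctrl.let_go() and ctrl.grab(newtons=None): open the fingers fully, or close them until they stop; newtons is the grip in N (None keeps the last).
- ctrl.sleep(seconds).
- ctrl.ik(position, orientation): joint angles nearest the present ones, or None.
- ctrl.grab_frame(name): name is "scene" or "top" or "wrist"; returns a dict with "img" (384x512x3 uint8, red, green, blue), "fx", "fy", "cx", "cy" (pixels), "cam_to_world" (4x4, takes a point from camera to world coordinates); the wrist camera has in their place "T_tool_cam" (4x4, takes a point from camera to tool coordinates, whose origin is the TCP and whose axes are the flange's). Camera axes: x right, y down, z forward; pixel columns grow to the right and rows downward; lengths in m; the calibration is good to about 2 mm. The wrist camera is an equidistant fisheye: a pixel r from the principal point sees the ray r / f radians off the axis. A picture is of the moment at which its call begins: read the wrist's pose just before it. There is no depth.
A pose or a line that the arm cannot do raises ctrl.MotionError and nothing moves.
- ctrl.sign_off(): hands the job in; it is judged then, once.
Readings, each from a call of its own:
- ctrl.read_clock(): time.
- ctrl.read_q(): joint angles.
- ctrl.read_joint_velocities(): joint speeds.
- ctrl.read_tau(): joint torques, N m.
- ctrl.read_position(): TCP position.
- ctrl.read_eef_rot(): TCP orientation.
- ctrl.read_contact_force(): force on the tool from outside, world axes, zero at the start.
- ctrl.read_wrist_torque(): the same for the moment, N m.
- ctrl.read_finger_gap(): opening from 0.0 (shut) to 1.0 (fully open).
- ctrl.read_grasp_force(): force on a finger pad.
Only numpy, scipy, OpenCV 4.12 (cv2) and the standard library are available. Lean on these libraries where they do the work, as an engineer would, in place of code of your own. Each camera call takes 0.05 s, during which the arm holds its last target. There are 200 camera calls.

## Task

Put the small culture dish into the bench incubator to keep it warm: press the closed tray until its push-push latch lets go, draw the tray fully out, and set the dish flat in the round nest on the tray. Then press the tray in again until the latch catches, let go, and make sure that it stays shut (press it anew if it springs back). Press firmly to the end of the travel but do not ram the latch, and leave the larger dish and the vial where they stand.

Things in the scene. Friction and masses are not known exactly. Their poses are not given: they have to be found in the camera images.
- incubator: bench incubator, a fixed white box 180 deep (x) x 190 wide (y) x 82 high; clear window in its roof, dark display at the right of its front, tray at the left. Origin: centre of its underside, on the worktop; +x from front to back (the way the tray is pushed in), +y to the left seen from the front, z up. Front face at x = -90, tray's centre line at y = +25
- tray (a joint): how far the tray stands out (m), along the incubator's -x: 0 latched shut (so at the start), about -0.0052 pressed to its stop. Let go by the latch, a damped spring pushes it out to about 0.04 within 0.5 s; there light friction (0.5 N) holds it, and it is drawn on by hand, freely, to 0.085, fully out
- panel_face (a point): centre of the front face of the tray's grey front panel, 40 above the worktop: the place to press. The panel is upright, 112 wide (y) x 52 high (14 to 66 above the worktop) x 10 thick; shut, its back stands 6.5 in front of the incubator's front face. Axes as the incubator's
- panel_top (a point): middle of the panel's top edge, 66 above the worktop, centred in its 10 thickness. Behind the panel the tray's steel floor is at height 28 and its side lips at height 33, so fingers can reach down behind the panel and draw it out. Axes as the incubator's
- nest (a point): centre of the floor of the round nest on the tray, 28 above the worktop and 42 behind the panel's back: a ring 4 high, inside diameter 44, outside 52. With the tray drawn out it is 50 in front of the incubator's front face. Axes as the incubator's
- dish_35: the small clear culture dish, round, 40 diameter x 12 high, 30 g; at the start it lies on a flat pale pad 6 high in front of the incubator's left corner. Origin: centre of its underside; z up
- dish_60: the larger clear culture dish, 64 diameter x 15 high, a bystander. Origin: centre of its underside
- vial: a small upright bottle with a green cap, 26 diameter x 54 high, a bystander. Origin: centre of its underside
- latch: push-push (heart-cam) latch inside the box, out of reach; origin 4 above the incubator's, same axes. Each press to the hard stop, 5.2 past shut, changes its state: a shut tray is freed as the press is let go, an open one returns to 0 and is held. A press over 0.3 short of the stop changes nothing (an open tray springs out again). Until the stop the tray resists with 2 to 7 N

How it is judged:
On the way, in this order (a step that is already met when the one before it is completed fails the run):
1. the latch has let go and the tray has come out (value of joint tray above 0.03 m), for 0.1 s.
2. the dish lies flat in the nest of the drawn-out tray, let go (value of joint tray above 0.06 m and distance between dish_35 and nest below 0.004 m and angle between dish_35's own z axis and vertical below 0.08 rad and contact force between the fingers and dish_35 below 0.05 N), for 0.2 s.
At the end, for the whole second after the job is handed in: the tray is shut and held by its latch alone (joint within 3 mm of 0, still), the small dish lies flat (within 0.08 rad) in the nest, within 4 mm of its centre, and the larger dish and the vial are within 20 mm of where they stood (value of joint tray between -0.003 and 0.003 m and velocity of joint tray between -0.005 and 0.005 m/s and distance between dish_35 and nest below 0.004 m and angle between dish_35's own z axis and vertical below 0.08 rad and linear speed of dish_35 below 0.01 m/s and distance of each of dish_60, vial from where it was at the start of the episode below 0.02 m); the robot touches nothing.
It fails at once if the latch is rammed: more than 40 N between the latch and the tray (contact force between latch and anything else above 40 N).
It fails at once if the larger dish is pushed away by more than 20 mm (distance of dish_60 from where it was at the start of the episode above 0.02 m).
It fails at once if the vial is pushed away by more than 20 mm or tipped (distance of vial from where it was at the start of the episode above 0.02 m or angle between vial's own z axis and vertical above 0.4 rad).
It fails at once if the small dish is tipped up (angle between dish_35's own z axis and vertical above 0.5 rad).
It also fails if it takes over 64 s, if anything falls off the work surface, if the arm or the gripper's body presses on something with over 40 N, if the wrist force passes 120 N, or if a joint passes its speed limit or range.

## Working session

There is one attempt and no reset: what is moved stays moved. The work goes in short steps, each a Python script; the robot and the scene stay as the last script left them, time stands still between calls to the robot, and variables do not carry over. Pictures are saved under pics/ and viewed, at most 10 in all, crops included, and the job is handed in when it is done.

```bash
mkdir -p pics; ls
python3 - <<'E'
from cell import ctrl
import cv2,numpy as np
for n in("scene","top"):
    f=ctrl.grab_frame(n);cv2.imwrite(f"pics/{n}0.png",f["img"][:,:,::-1]);print(n,f["fx"],f["fy"],f["cx"],f["cy"],np.round(f["cam_to_world"],3).tolist())
f=ctrl.grab_frame("wrist");print(f["fx"],f["cx"],f["cy"],np.round(f["T_tool_cam"],3).tolist())
print(ctrl.read_eef_rot(),ctrl.read_clock(),ctrl.read_contact_force(),ctrl.tcp_to_tips)
E
```

```text
cell.py
pics
scene 418.5823576487918 418.5823576487918 258.49994821719076 193.58368431173292 [[0.525, -0.417, 0.742, -0.24], [-0.851, -0.255, 0.459, -0.758], [-0.002, -0.873, -0.489, 0.498], [0.0, 0.0, 0.0, 1.0]]
top 452.32234477438976 452.32234477438976 267.362968158621 191.52679472103705 [[0.019, -0.984, 0.177, 0.225], [-1.0, -0.016, 0.021, -0.371], [-0.018, -0.178, -0.984, 0.917], [0.0, 0.0, 0.0, 1.0]]
297.3186396354542 260.02856038006166 189.7510303343994 [[-0.0, -0.951, -0.308, 0.079], [1.0, -0.0, 0.0, 0.0], [-0.0, -0.308, 0.951, -0.126], [0.0, 0.0, 0.0, 1.0]]
[-3.11848579e+00 -3.69480229e-01 -3.80439445e-05] 0.15 [-0.43689816 -0.47334474  0.27919887] 0.017
```

View pics/scene0.png

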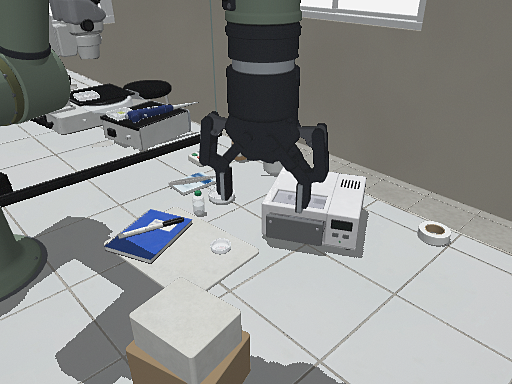

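View pics/top0.png

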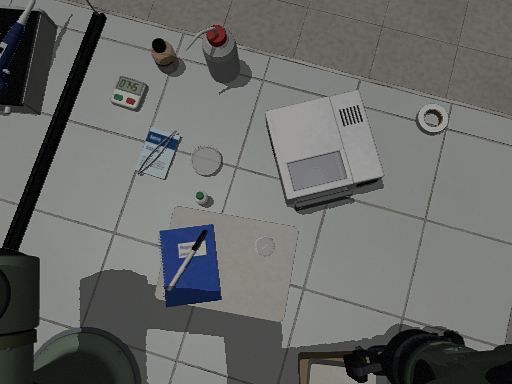

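The scene view shows the incubator behind the gripper. In the top view its roof spans about (265,111), (356,92), (383,177) and (290,203), with dish_35 at (264,246), dish_60 at (207,160) and the vial at (202,198). I'll zoom in to get exact pixels.

Run:
```python
import cv2
im=cv2.imread("pics/top0.png")[82:262,180:400]
cv2.imwrite("pics/top0z.png",cv2.resize(im,None,fx=3.3,fy=3.3,interpolation=cv2.INTER_CUBIC))
```

```text
(no output)
```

View pics/top0z.png

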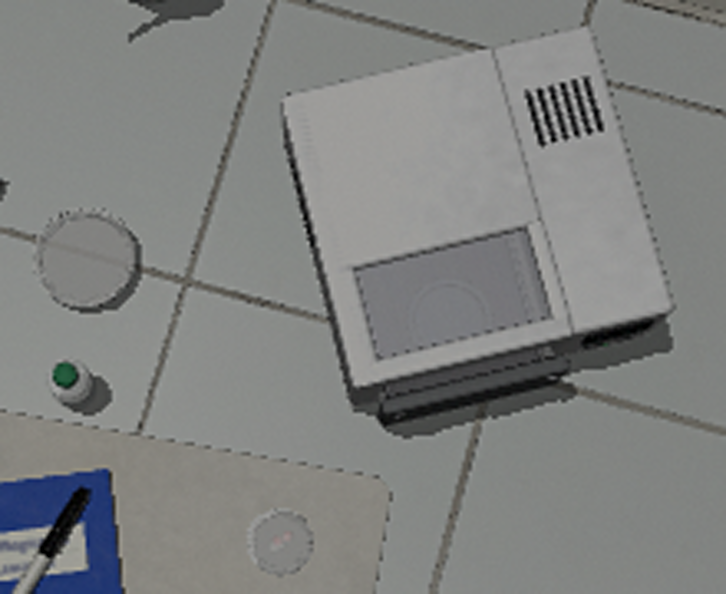

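Zoomed pixels: roof corners are back-left (285,98), back-right (590,28), front-right (671,310) and front-left (353,388). dish_35 is centred at (281,542), dish_60 at (89,260) and the vial cap at (66,375).

```bash
cat > h.py <<'E'
import numpy as np, cv2
from cell import ctrl
from scipy.spatial.transform import Rotation as R
def ray(f,px):
    T=f["cam_to_world"]; d=T[:3,:3]@np.array([(px[0]-f["cx"])/f["fx"],(px[1]-f["cy"])/f["fy"],1]); return T[:3,3],d
def onz(o,d,z): return o+d*(z-o[2])/d[2]
def down(yaw):  # tool down; tool x axis at world angle yaw
    return (R.from_euler('z',yaw)*R.from_euler('x',np.pi)).as_rotvec()
def wrist(name=None):
    p=np.array(ctrl.read_position());r=R.from_rotvec(ctrl.read_eef_rot()).as_matrix()
    f=ctrl.grab_frame("wrist")
    T=np.eye(4);T[:3,:3]=r;T[:3,3]=p
    f["W"]=T@np.array(f["T_tool_cam"])
    if name: cv2.imwrite(f"pics/{name}.png",f["img"][:,:,::-1])
    return f
def wray(f,px):
    v=np.array([px[0]-f["cx"],px[1]-f["cy"]]);r=np.linalg.norm(v);th=r/f["fx"]
    d=np.r_[v/max(r,1e-9)*np.sin(th),np.cos(th)]
    return f["W"][:3,3],f["W"][:3,:3]@d
def wproj(f,P):
    q=np.linalg.inv(f["W"])@np.r_[P,1];th=np.arctan2(np.hypot(q[0],q[1]),q[2]);u=q[:2]/np.hypot(q[0],q[1])
    return u*th*f["fx"]+[f["cx"],f["cy"]]
E
python3 - <<'E'
from h import *
f=ctrl.grab_frame("top")
z=lambda u,v:((u+.5)/3.3+180-.5,(v+.5)/3.3+82-.5)
C=np.array([onz(*ray(f,z(*p)),.082) for p in[(285,98),(590,28),(671,310),(353,388)]])[:,:2]
M=np.array([(90,95),(90,-95),(-90,-95),(-90,95)])/1000
c=C.mean(0);H=(M.T@(C-c));yaw=np.arctan2(H[0,1]-H[1,0],H[0,0]+H[1,1])
Rm=np.array([[np.cos(yaw),-np.sin(yaw)],[np.sin(yaw),np.cos(yaw)]])
print("inc",c,np.degrees(yaw),"res mm",((C-c)-M@Rm.T)*1000)
for n,p,h in[("d35",(281,542),.018),("d60",(89,260),.015),("vial",(66,375),.054),("panL",(383,415),.066),("panR",(567,368),.066)]:
    w=onz(*ray(f,z(*p)),h);print(n,w, "inc frame",(w[:2]-c)@Rm)
E
```

```text
inc [ 0.4710921  -0.45842801] 14.297502659190322 res mm [[-1.18503689 -3.40603375]
 [-2.47697995  1.47569378]
 [ 2.33698213  2.78011234]
 [ 1.32503471 -0.84977237]]
d35 [ 0.27802053 -0.34884211  0.018     ] inc frame [-0.16002849  0.15387197]
d60 [ 0.45086142 -0.22555435  0.015     ] inc frame [0.03790566 0.23065685]
vial [ 0.37133527 -0.2212549   0.054     ] inc frame [-0.03809551  0.25446265]
panL [ 0.34890411 -0.40722879  0.066     ] inc frame [-0.10575941  0.07978855]
panR [ 0.37804693 -0.51309774  0.066     ] inc frame [-0.1036643  -0.02999828]
```

```bash
cat >> h.py <<'E'
C0=np.array([0.4711,-0.4584]);YAW=np.radians(14.3)
RI=np.array([[np.cos(YAW),-np.sin(YAW)],[np.sin(YAW),np.cos(YAW)]])
W=lambda x,y,z:np.r_[C0+RI@[x,y],z]      # incubator frame -> world
I=lambda p:(np.array(p)[:2]-C0)@RI
D=down(YAW)
E
python3 - <<'E'
from h import *
print(D,ctrl.ik(W(-.145,.025,.04),D))
ctrl.grab(20)
ctrl.movep(W(-.15,.025,.10),D)
ctrl.move_l(W(-.142,.025,.04),.1)
ctrl.sleep(.2)
s=ctrl.move_l(W(-.100,.025,.04),.01,until_force=15)
print(s,I(ctrl.read_position()),RI.T@np.array(ctrl.read_contact_force())[:2])
ctrl.sleep(.1); print(RI.T@np.array(ctrl.read_contact_force())[:2])
ctrl.move_l(W(-.20,.025,.04),.08)
ctrl.move_l(W(-.20,.025,.13),.2)
print(ctrl.read_clock())
f=wrist("w1")
E
```

```text
[3.11716268e+00 3.91025877e-01 2.39434295e-17] [-1.09587034  0.58167249 -0.38374502  0.60537882  0.          1.79614023]
True [-0.11172239  0.02530483] [-3.54371024 -1.30496978]
[-3.66443603 -0.8507469 ]
7.8333
```

View pics/w1.png

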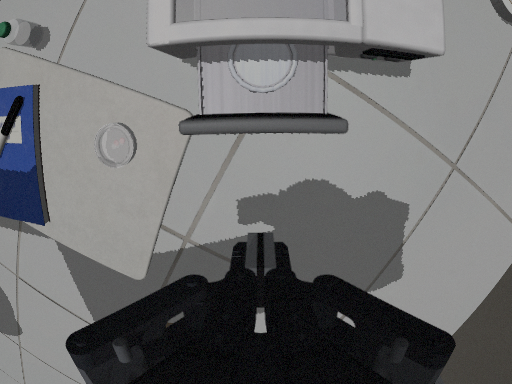

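The tray is out: its panel spans (180..347, 125), the nest ring is at about (262,58), and dish_35 is at (115,145). Next I'll hook behind the panel and draw it to the stop.

Run:
```python
from h import *
f=wrist()
print("panel",I(onz(*wray(f,(263.5,125)),.066)),"dish",I(onz(*wray(f,(115,145)),.015)))
ctrl.move_l(W(-.113,.025,.13),.2)
ctrl.move_l(W(-.113,.025,.059),.1)
ctrl.sleep(.1)
s=ctrl.move_l(W(-.178,.025,.059),.04,until_force=8)
print(s,I(ctrl.read_position()),RI.T@np.array(ctrl.read_contact_force())[:2])
p=I(ctrl.read_position())
ctrl.move_l(W(p[0]+.004,.025,.059),.05)
ctrl.move_l(W(p[0]+.004,.025,.17),.2)
ctrl.move_l(W(-.22,.09,.17),.2)
print(ctrl.read_clock())
f=wrist("w2")
for n,P in[("nest",W(-.14,.025,.028)),("ring",W(-.14,.025,.032)),("dish",W(-.16,.1539,.018))]:print(n,wproj(f,P))
```

```text
panel [-0.13977643  0.02388582] dish [-0.15816967  0.15432142]
True [-0.16759706  0.0250226 ] [ 2.00233045 -1.3250984 ]
12.2667
nest [331.6644965   96.09841741]
ring [332.70298142  96.14558506]
dish [191.74687891 117.36963486]
```

View pics/w2.png

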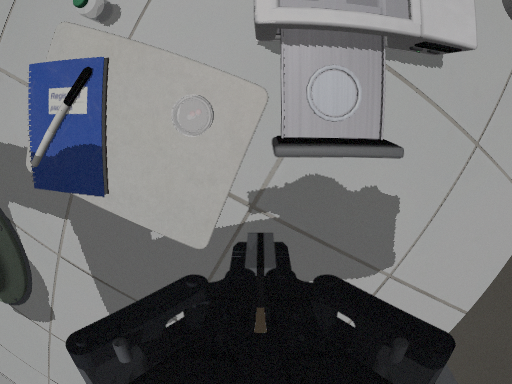

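The tray is fully out, with the nest ring at (334,93) and dish_35 at (193,115). Now I'll measure both from the same relative viewpoint so that the calibration bias cancels.

```bash
cat >> h.py <<'E'
def rect(f,c,z,half=.04,s=.00025):
    """top-down picture of plane z, incubator axes (up=+x, left=+y), centred on c (inc frame)"""
    n=int(2*half/s);T=np.linalg.inv(f["W"])
    jj,ii=np.meshgrid(np.arange(n),np.arange(n))
    x=c[0]+half-(ii+.5)*s;y=c[1]+half-(jj+.5)*s
    P=np.stack([x.ravel(),y.ravel()],1)@RI.T+C0
    q=np.c_[P,np.full(len(P),z)]@T[:3,:3].T+T[:3,3]
    r=np.hypot(q[:,0],q[:,1]);k=np.arctan2(r,q[:,2])/r*f["fx"]
    m=lambda a,b:(a*k+b).reshape(n,n).astype(np.float32)
    return cv2.remap(f["img"],m(q[:,0],f["cx"]),m(q[:,1],f["cy"]),cv2.INTER_CUBIC)
def circ(f,c,z,rmin,rmax,half=.04,s=.00025):
    im=rect(f,c,z,half,s);g=cv2.GaussianBlur(cv2.cvtColor(im,cv2.COLOR_RGB2GRAY),(0,0),2)
    h=cv2.HoughCircles(g,cv2.HOUGH_GRADIENT_ALT,1,8,param1=60,param2=.5,minRadius=int(rmin/s),maxRadius=int(rmax/s))
    out=[] if h is None else [(c[0]+half-(v+.5)*s,c[1]+half-(u+.5)*s,r*s) for u,v,r in h[0]]
    return im,np.round(out,4)
def look(c,z): ctrl.move_l(W(c[0]-.08,c[1],z+.10),.25); ctrl.sleep(.3); return wrist()
E
python3 - <<'E'
from h import *
ims=[]
for c,z,r in[((-.139,.025),.032,(.019,.030)),((-.159,.154),.018,(.017,.024))]:
    f=look(c,z); im,o=circ(f,c,z,*r); print(o.tolist()); ims.append(im); np.save(f"pics/f{z}.npy",f,allow_pickle=True)
cv2.imwrite("pics/rect1.png",np.hstack(ims)[:,:,::-1]);print(ctrl.read_clock())
E
```

```text
[[-0.13760000467300415, 0.02410000003874302, 0.0215000007301569], [-0.13760000467300415, 0.02410000003874302, 0.024900000542402267]]
[[-0.15839999914169312, 0.15389999747276306, 0.019700000062584877], [-0.15839999914169312, 0.15389999747276306, 0.01759999990463257]]
14.1417
```

View pics/rect1.png

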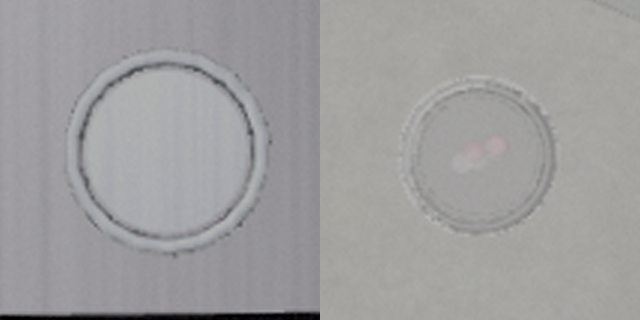

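The rectified views show the ring at (168,152) and the dish at (478,155), both found cleanly by Hough. I'll squeeze the dish once to centre it, release, and look again to learn the y bias, then take it.

Run:
```python
from h import *
d=(-.1584,.1539)
ctrl.let_go()
ctrl.move_l(W(*d,.07),.2); ctrl.move_l(W(*d,.0265),.08)
ctrl.grab(20); print("gap",ctrl.read_finger_gap(),ctrl.read_grasp_force(),I(ctrl.read_position()))
ctrl.let_go(); ctrl.move_l(W(*d,.07),.15)
f=look((-.159,.154),.018); im,o=circ(f,(-.159,.154),.018,.017,.024); print(o.tolist())
ctrl.let_go(); print(ctrl.read_clock())
```

```text
gap 0.4498089576182056 19.631188809871674 [-0.15830075  0.15362366]
[[-0.15839999914169312, 0.15309999883174896, 0.018400000408291817]]
18.7833
```

Run:
```python
from h import *
d=(-.1584,.1536); n=(-.1376,.0245)
ctrl.move_l(W(*d,.07),.2); ctrl.move_l(W(*d,.0265),.08)
ctrl.grab(20)
ctrl.move_l(W(*d,.12),.1); print("gap",ctrl.read_finger_gap())
ctrl.move_l(W(*n,.12),.12); ctrl.move_l(W(*n,.056),.08); ctrl.sleep(.2)
s=ctrl.move_l(W(*n,.0478),.01,until_force=3); print(s,ctrl.read_position()[2],I(ctrl.read_position()))
ctrl.let_go(); ctrl.sleep(.2)
ctrl.move_l(W(*n,.12),.1)
f=look((-.139,.025),.04); im,o=circ(f,(-.139,.025),.04,.017,.024)
im2,o2=circ(f,(-.139,.025),.032,.019,.03); print(o.tolist(),o2.tolist())
cv2.imwrite("pics/rect2.png",cv2.resize(im,None,fx=1.5,fy=1.5)[:,:,::-1]);print(ctrl.read_clock())
```

```text
gap 0.4448497422924018
True 0.048670849384011006 [-0.13762912  0.02462882]
[[-0.13760000467300415, 0.02539999969303608, 0.022600000724196434], [-0.13760000467300415, 0.02539999969303608, 0.019500000402331352]] [[-0.13689999282360077, 0.024399999529123306, 0.025299999862909317], [-0.13689999282360077, 0.024399999529123306, 0.021800000220537186], [-0.13689999282360077, 0.024399999529123306, 0.019600000232458115]]
27.175
```

View pics/rect2.png

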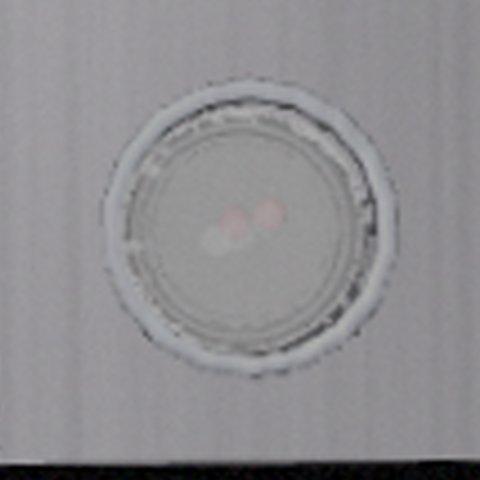

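The dish sits inside the ring on the nest floor. Now I'll press the tray shut.

Run:
```python
from h import *
ctrl.grab(20)
ctrl.move_l(W(-.235,.025,.14),.2); ctrl.move_l(W(-.235,.025,.04),.15)
s=ctrl.move_l(W(-.122,.025,.04),.05,until_force=14); print(s,I(ctrl.read_position()))
ctrl.sleep(.1)
s=ctrl.move_l(W(-.102,.025,.04),.01,until_force=15); print(s,I(ctrl.read_position()),RI.T@np.array(ctrl.read_contact_force())[:2])
ctrl.sleep(.1)
ctrl.move_l(W(-.135,.025,.04),.03); ctrl.move_l(W(-.20,.025,.04),.1)
ctrl.move_l(W(-.20,.025,.13),.2); ctrl.sleep(.3)
f=wrist("w3"); print(ctrl.read_clock())
```

```text
False [-0.12198739  0.02498695]
True [-0.11197342  0.02546319] [-4.15134367 -0.21104117]
35.6083
```

View pics/w3.png

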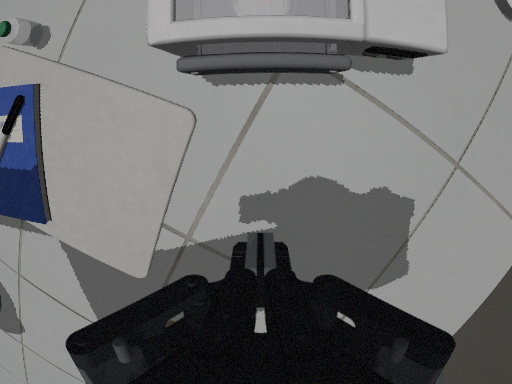

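The panel is at row 62, flush with the front, so the tray is shut and latched. One look through the roof window before handing in.

Run:
```python
from h import *
ctrl.move_l(W(-.24,.025,.2),.2)
a=ctrl.grab_frame("top")["img"];b=cv2.imread("pics/top0.png")[:,:,::-1]
c=lambda i:cv2.resize(i[140:220,185:335],None,fx=2.6,fy=2.6*1,interpolation=cv2.INTER_CUBIC)
cv2.imwrite("pics/fin.png",np.vstack([c(b),c(a)])[:,:,::-1]);print(ctrl.read_clock())
```

```text
36.2083
```

View pics/fin.png

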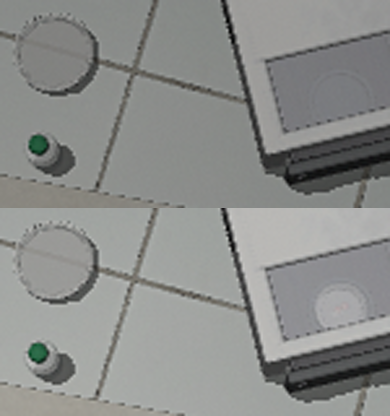

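The dish shows through the window in the nest at (340,308). The panel is where it was at the start, and dish_60 and the vial haven't moved.

```bash
python3 -c "
from cell import ctrl
print(ctrl.sign_off())"
```

```text
the job is handed in; nothing more can be done
None
```

The small dish is in the incubator nest, the tray latched shut on the first press and stayed shut, the larger dish and vial were not moved, and the job was handed in at about 36 s (no verdict was returned).

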